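Slide the butter between the two tins

ROBOT

A 6-joint arm with a two-finger parallel gripper is mounted at the origin on a cart in front of the work surface, level with it; the furniture and walls round the work are solid. World frame = base frame: x ahead of the robot, y to its left, z up, the work surface at z = 0. Lengths are in m, angles in rad, forces in N, time in s.
With the tool pointing down it reaches from about 0.35 to 0.775 m from the base axis. Payload 5.5 kg.
Tool frame: the origin (TCP) lies at the very end of the fingers, on their centre line; the grasp point (between the pads) lies 19 mm behind it; z points along the fingers, y is the line along which they close (so a half turn about z gives the same grasp; the last joint's range is limited). The gripper opens to 85 mm and grips with 20 to 120 N. Pads are 22 mm wide; open, the fingers measure 114 mm over their backs; the gripper's body (76 mm by 85 mm) begins 54 mm behind the grasp point. The pads swing forward as they close: fully open they stand 13 mm farther back than shut.
Start: joints at [1.003, 0.313, 0.046, 1.304, 0, 1.431], TCP at [0.239, 0.523, 0.231] pointing down, gripper open.
Joint ranges: [-2.76, 2.76], [-0.86, 1.69], [-1.03, 1.26], [-2.2, 2.34], [-1.47, 1.5], [-3.14, 3.14]. Speed limits (rad/s): [2.57, 2.57, 3.14, 3.14, 3.14, 3.14].

INTERFACE

Orientations are given as a unit quaternion [w, x, y, z].
In Python, from workcell import env, imaging, ticket gives the robot as it stands. The module is installed in compiled form; this text tells all that it offers.
- The arm moves only by the tool apply_moves, never from a script. Its argument "rows" is a list of rows, each an object with "xyz": the shift along the tool's x, y, z in mm, a list of three; "turn": the turn, a rotation vector about the tool's x, y, z in rad, a list of three; "grip": the opening, from 0 (shut) to 1 (fully open). A call has 1 to 12 rows; each row is the pose to reach, as a shift and turn from the pose commanded when the call began, along the tool's axes at that moment; what a row does not reach only later rows make up. A row lasts 1/12 s, in which the tool goes at most 41.7 mm and 7.16 degrees, less where a joint would pass 70% of its speed; a pose out of reach is approached as far as the arm can. A call with a gripper value outside its range is refused whole. The fingers move at their own pace and stop on an object; "force" is the grip in N (left out, the last holds). Time passes only in rows, so rows that repeat a pose let the fingers close. It gives the time, the measured TCP pose, the force, the opening and the grip force at its end, in the units of the state.
- env.get_state(): the state, without advancing time (a new reading comes with each control period).
- imaging.read_camera(name): name is "side" or "top" or "wrist"; returns a dict with "color" (480x640x3 uint8, blue, green, red), "z_map" (480x640 float32, m along the optical axis (not along the pixel's ray), 0 where there is no reading), "camera_matrix" (3x3 intrinsics, pixels), "view" (4x4, takes a point from world to camera coordinates). Camera axes: x right, y down, z forward; pixel columns grow to the right and rows downward; lengths in m; the calibration is good to about 2 mm. A picture is of the moment at which its call begins.
- ticket.hand_in(): hands the job in; it is judged then, once.
The state is a dict: "clock": time; "joint_pos": joint angles; "qvel": joint speeds; "tau": joint torques, N m; "tcp_pos": TCP position; "orientation": TCP orientation; "wrist_force": force on the tool from outside, world axes, zero at the start; "ft_torque": the same for the moment, N m; "finger_gap": finger opening in m; "grip_force": force on a finger pad.
Only numpy, scipy, OpenCV 4.12 (cv2) and the standard library are available. Lean on these libraries where they do the work, as an engineer would, in place of code of your own. Each camera call takes 0.05 s, during which the arm holds its last target. There are 200 camera calls.

TASK

Push the butter block, with the fingers and without picking it up, to the left through the narrow gap between the two round food tins, long way first, so that it ends just past them in front of the toaster: wholly clear of both tins, no more than a hand's breadth beyond them, still in line with the gap and lying straight. Push gently, never tip or lift the butter, do not shove it or the gripper hard against the tins, and leave everything else where it stands.

Things in the scene. Friction and masses are not known exactly. Their poses are not given: they have to be found in the camera images.
- butter: Butter in its cardboard wrapper, a plain rectangular block lying flat and loose on the worktop to the right of the tins: 74 mm wide (its x), 102 mm long (its y), 37 mm high, about 0.25 kg, slides on the worktop with a drag of roughly 1 to 4 N. Origin: centre of its underside; z up. At the start its long axis is within about 0.4 rad of the direction through the gap.
- tin_near: Round food tin standing on the worktop, the one nearer the robot: 75 mm diameter, 58 mm high, so heavy that it does not move (fixed). Origin: centre of its underside. Its +x axis points to the centre of the other tin, its +y axis is the direction in which the butter goes through the gap (roughly the robot's left); z up.
- tin_far: The same kind of round tin, the one farther from the robot: 75 mm diameter, 58 mm high, fixed. Origin: centre of its underside; its yaw means nothing. The tins' centres are 160 to 165 mm apart, so the gap between them is about 85 to 90 mm, 11 to 16 mm more than the butter's width; it differs from start to start.
- sardine_tin: Flat rounded rectangular tin, 63 x 105 x 26 mm, behind the tins; a bystander, loose, not to be moved. Origin: centre of its underside, z up
- egg_cup: Empty wooden egg cup, 49 mm across, 50 mm high, at the left near the front edge; a bystander, loose, not to be moved. Origin: centre of its underside, z up
- salt_shaker: Salt shaker, 44 mm across, 90 mm high, at the left; a bystander, loose, not to be moved. Origin: centre of its underside, z up
- jam_jar: Jam jar, 69 mm across, 86 mm high, at the back; a bystander, loose, not to be moved. Origin: centre of its underside, z up
Things that resemble listed ones, but are neither listed nor needed, are in the scene too. Leave any green or red look-alike of the butter alone.

How it is judged:
By the outcome, as a careful person would: the job done as asked, in the order asked, and still so for the second after the job is handed in, with the robot touching nothing.
It also fails if it takes over 67 s, if anything falls off the work surface, if the arm or the gripper's body presses on something with over 40 N, if the wrist force passes 120 N, or if a joint passes its speed limit or range.

## Working session

There is one attempt and no reset: what is moved stays moved. The work goes in short steps, Python scripts to look and compute and a tool call to move; the robot and the scene stay as the last step left them, time stands still between calls to the robot, and variables do not carry over. Pictures are saved under pics/ and viewed, at most 10 in all, crops included, and the job is handed in when it is done.

Besides the shell and the picture viewer there is one more tool, called after "Emit:" by a JSON object that holds its "api" and its "payload", one argument or row to a line. apply_moves: Moves the arm, as the interface text tells. Its arguments: {"type":"object","properties":{"rows":{"type":"array"},"force":{"type":"number"}},"required":["rows"]}

```bash
mkdir -p pics; python3 - <<'E'
from workcell import env, imaging
import cv2, numpy as np
s=env.get_state(); print(s)
for n in("top","side"):
    d=imaging.read_camera(n); cv2.imwrite(f"pics/{n}1.png",d["color"]); np.savez(f"{n}1.npz",**d)
    print(n,d["camera_matrix"],d["view"])
E
```

```text
{'clock': 0.0, 'joint_pos': array([ 1.00342394e+00,  3.14012314e-01,  4.49923887e-02,  1.30361465e+00,
       -2.50202389e-07,  1.43122099e+00]), 'qvel': array([ 2.80123847e-04, -5.38662263e-04, -1.42345727e-04, -1.40488615e-03,
       -7.12316818e-05, -1.09406868e-03]), 'tau': array([-1.86412381e-04, -4.80627000e+01,  2.98533350e+01,  1.95353612e-02,
       -5.23119706e-05,  1.76057466e-05]), 'tcp_pos': array([0.23826742, 0.52274888, 0.23040759]), 'orientation': array([-3.18045929e-04,  2.12271095e-01,  9.77210385e-01, -8.62343977e-04]), 'wrist_force': array([ 0.0391164 , -1.19466633, -0.61013256]), 'ft_torque': array([-0.04967878,  0.03642551,  0.00398433]), 'grip_force': 0.0, 'finger_gap': 0.08531091291074931}
top [[489.47520202   0.         314.83257356]
 [  0.         489.47520202 251.60474989]
 [  0.           0.           1.        ]] [[ 2.84975494e-02 -9.99583417e-01  4.56963605e-03  3.99465152e-02]
 [-9.84522554e-01 -2.88584352e-02 -1.72865646e-01  5.95158889e-01]
 [ 1.72925505e-01  4.27337526e-04 -9.84934814e-01  1.27680309e+00]
 [ 0.00000000e+00  0.00000000e+00  0.00000000e+00  1.00000000e+00]]
side [[602.23300732   0.         316.09770164]
 [  0.         602.23300732 237.88889026]
 [  0.           0.           1.        ]] [[-0.96411724 -0.26459208  0.0216558   0.57159653]
 [-0.11302853  0.33530084 -0.93530631  0.08804021]
 [ 0.24021344 -0.90419266 -0.35317578  1.52794962]
 [ 0.          0.          0.          1.        ]]
```

View pics/top1.png

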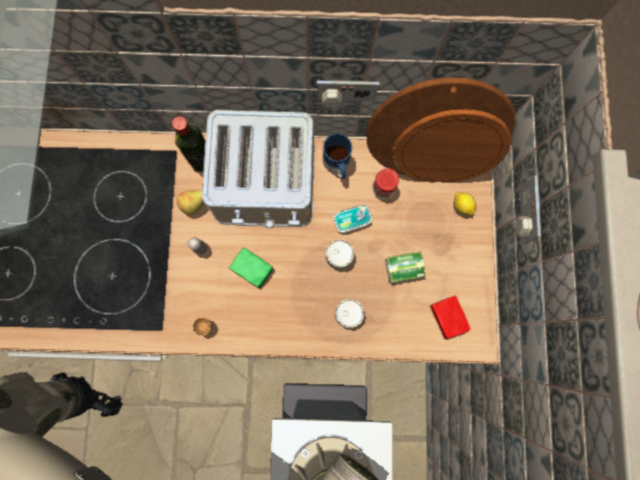

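View pics/side1.png

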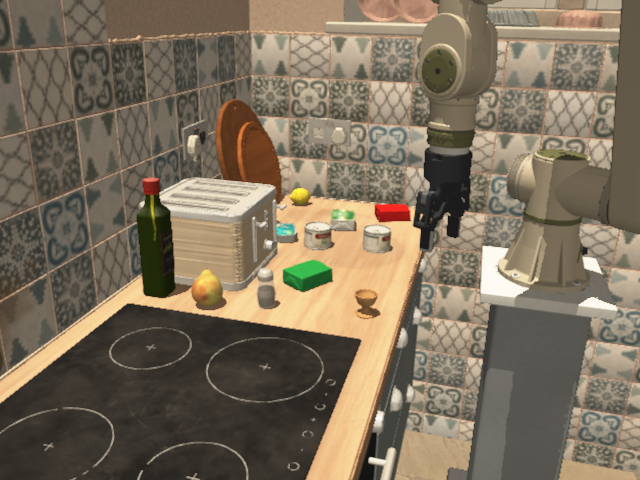

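The three butter-like blocks in the top view are the printed green/white block at (405,267), the plain green one at (251,267) and the red one at (451,317). The printed one fits: it lies to the right of the tins at (349,314) and (340,255), and its long axis roughly follows the gap. I'll confirm that in a crop.

```bash
cat > h.py <<'E'
import numpy as np, cv2
def ray(d,uv,z):
    K=d["camera_matrix"];V=d["view"];R=V[:3,:3];c=-R.T@V[:3,3]
    uv=np.atleast_2d(uv).astype(float)
    r=(R.T@np.linalg.inv(K)@np.c_[uv,np.ones(len(uv))].T).T
    return c+r*((z-c[2])/r[:,2])[:,None]
def cloud(d):
    K=d["camera_matrix"];V=d["view"];R=V[:3,:3]
    v,u=np.mgrid[:480,:640];Z=d["z_map"]
    p=np.stack([(u-K[0,2])/K[0,0]*Z,(v-K[1,2])/K[1,1]*Z,Z],-1)
    return (p-V[:3,3])@R
E
python3 - <<'E'
from h import *
d=dict(np.load("top1.npz")); im=d["color"]
cv2.imwrite("pics/crop1.png",cv2.resize(im[200:345,220:480],None,fx=3,fy=3,interpolation=cv2.INTER_CUBIC))
P=cloud(d); z=P[...,2]
def blobs(lo,hi,a):
    m=((z>lo)&(z<hi)&(d["z_map"]>0)).astype(np.uint8); m[:130]=0;m[358:]=0;m[:,:165]=0;m[:,500:]=0
    n,l,s,c=cv2.connectedComponentsWithStats(m)
    for i in range(1,n):
        if s[i,4]>a:
            q=P[l==i]; r=cv2.minAreaRect((q[:,:2]*1000).astype(np.float32))
            print(lo,c[i].round(1),s[i,4],"med",q.mean(0).round(4),[np.round(k,1) for k in r])
blobs(.02,.045,60); blobs(.048,.07,60)
E
```

```text
0.02 [340.2 131.3] 175 med [ 0.9509 -0.0058  0.0319] [array([951.2,  -2.5]), array([150. ,   6.5]), np.float64(89.8)]
0.02 [336.5 151.1] 337 med [0.8909 0.0036 0.0313] [array([889.5,   3.7]), array([58. , 55.8]), np.float64(41.1)]
0.02 [272.4 166.8] 129 med [0.836  0.1839 0.0386] [array([838.4, 185.5]), array([ 13.5, 129. ]), np.float64(89.8)]
0.02 [295.1 167.8] 171 med [0.8345 0.1195 0.0401] [array([834.5, 121.7]), array([121.9,  20.6]), np.float64(2.0)]
0.02 [332.5 168.3] 74 med [0.8388 0.0139 0.0324] [array([844.2,  16.7]), array([76.3, 18.5]), np.float64(50.7)]
0.02 [497.6 210.1] 290 med [ 0.7313 -0.4517  0.0306] [array([ 708.8, -452. ]), array([310.1,   5.7]), np.float64(0.2)]
0.02 [440.  175.5] 351 med [ 0.8261 -0.2912  0.0335] [array([ 826.6, -290.4]), array([211.5,  14. ]), np.float64(89.9)]
0.02 [379.7 191.9] 68 med [ 0.7732 -0.1208  0.0318] [array([ 778.1, -128.3]), array([68.4, 31.2]), np.float64(77.1)]
0.02 [461.7 205.4] 184 med [ 0.7396 -0.3497  0.0361] [array([ 744., -353.]), array([75.5, 42.9]), np.float64(40.6)]
0.02 [351.7 217.8] 645 med [ 0.698  -0.0437  0.0238] [ar
[... 991 characters left out ...]
8)]
0.048 [381.4 189.8] 61 med [ 0.7718 -0.122   0.0566] [array([ 776.8, -121.4]), array([62.1, 25.6]), np.float64(61.8)]
0.048 [189.2 199.9] 446 med [0.7261 0.4059 0.0601] [array([726.3, 408.9]), array([62.4, 72.3]), np.float64(2.6)]
0.048 [466.6 201.3] 164 med [ 0.7472 -0.3587  0.0523] [array([ 745.9, -358.2]), array([49. , 38.8]), np.float64(20.1)]
0.048 [258.5 221.8] 70 med [0.6699 0.2129 0.0608] [array([670.9, 213.4]), array([86. , 18.5]), np.float64(76.4)]
0.048 [339.4 253. ] 592 med [ 0.5913 -0.0093  0.0552] [array([590.9,  -9.5]), array([73.1, 72.6]), np.float64(89.9)]
0.048 [349.1 312.7] 628 med [ 0.4315 -0.0383  0.0551] [array([431.4, -38.2]), array([73.5, 73.1]), np.float64(34.4)]
```

View pics/crop1.png

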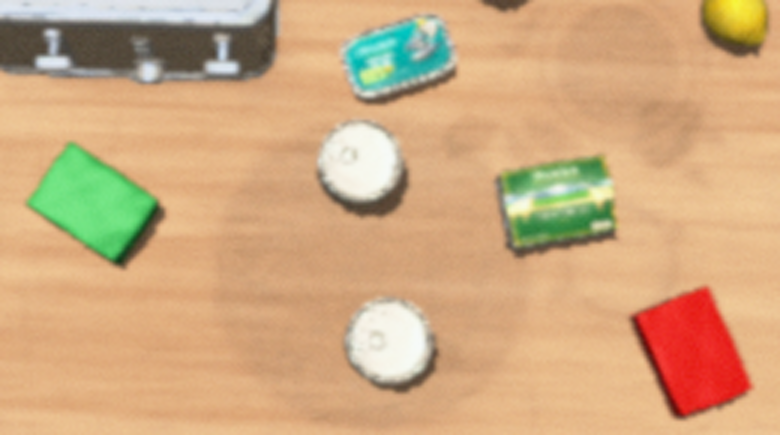

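The printed green/white block in the crop at about (557,203) is the butter. The plain green block (95,205) and red block (690,352) are the look-alikes. From the tins, the gap direction is (-0.177, 0.984). The butter is about 20 mm too far from the robot laterally and about 2° off in yaw. My plan is to push its far long side 20 mm toward the robot with two fingers, then turn 90° and push it through from behind.

Emit:
{"api": "apply_moves", "payload": {
  "rows": [
    {"xyz": [-645,-480,90],"turn": [0,0,-0.606],"grip": 0.5},
    {"xyz": [-645,-480,90],"turn": [0,0,-0.606],"grip": 0.5},
    {"xyz": [-645,-480,90],"turn": [0,0,-0.606],"grip": 0.5},
    {"xyz": [-645,-480,90],"turn": [0,0,-0.606],"grip": 0.5},
    {"xyz": [-645,-480,90],"turn": [0,0,-0.606],"grip": 0.5},
    {"xyz": [-645,-480,90],"turn": [0,0,-0.606],"grip": 0.5},
    {"xyz": [-645,-480,90],"turn": [0,0,-0.606],"grip": 0.5},
    {"xyz": [-645,-480,90],"turn": [0,0,-0.606],"grip": 0.5},
    {"xyz": [-645,-480,90],"turn": [0,0,-0.606],"grip": 0.5},
    {"xyz": [-645,-480,90],"turn": [0,0,-0.606],"grip": 0.5},
    {"xyz": [-645,-480,90],"turn": [0,0,-0.606],"grip": 0.5},
    {"xyz": [-645,-480,90],"turn": [0,0,-0.606],"grip": 0.5}
  ]
}}

```text
clock: 1.1
tcp_pos: [0.4705, 0.1013, 0.1773]
orientation: [-0.0, -0.089, 0.996, 0.0]
wrist_force: [0.7, 0.3, -0.6]
finger_gap: 0.0424
grip_force: 0.0
```

Emit:
{"api": "apply_moves", "payload": {
  "rows": [
    {"xyz": [-104,-305,40],"turn": [0,0,0],"grip": 0.5},
    {"xyz": [-104,-305,40],"turn": [0,0,0],"grip": 0.5},
    {"xyz": [-104,-305,40],"turn": [0,0,0],"grip": 0.5},
    {"xyz": [-104,-305,40],"turn": [0,0,0],"grip": 0.5},
    {"xyz": [-104,-305,40],"turn": [0,0,0],"grip": 0.5},
    {"xyz": [-104,-305,40],"turn": [0,0,0],"grip": 0.5},
    {"xyz": [-104,-305,40],"turn": [0,0,0],"grip": 0.5},
    {"xyz": [-104,-305,40],"turn": [0,0,0],"grip": 0.5},
    {"xyz": [-104,-305,40],"turn": [0,0,0],"grip": 0.5},
    {"xyz": [-104,-305,40],"turn": [0,0,0],"grip": 0.5},
    {"xyz": [-104,-305,40],"turn": [0,0,0],"grip": 0.5},
    {"xyz": [-104,-305,40],"turn": [0,0,0],"grip": 0.5}
  ]
}}

```text
clock: 2.1
tcp_pos: [0.6259, -0.1772, 0.1376]
orientation: [-0.0, -0.09, 0.996, 0.0]
wrist_force: [-0.5, -0.8, 0.8]
finger_gap: 0.0427
grip_force: 0.0
```

```bash
cat >> h.py <<'E'
def look(name,tag):
    from workcell import imaging, env
    d=imaging.read_camera(name); cv2.imwrite(f"pics/{tag}.png",d["color"]); np.savez(f"{tag}.npz",**d)
    return d,env.get_state()
E
python3 - <<'E'
from h import *
d,s=look("wrist","w1"); print(s["tcp_pos"],s["orientation"],s["wrist_force"],s["finger_gap"])
print(d["view"])
E
```

```text
[ 0.62607324 -0.17701358  0.13797977] [-1.18086782e-04 -8.97260573e-02  9.95966453e-01  2.13150413e-04] [0.31141162 0.22388308 0.21803043] 0.042720132959906204
[[-0.17792973  0.98403965  0.00264075  0.28483409]
 [ 0.94511012  0.17014205  0.27895976 -0.57171659]
 [ 0.27405816  0.05213103 -0.96029916  0.1263636 ]
 [ 0.          0.          0.          1.        ]]
```

View pics/w1.png

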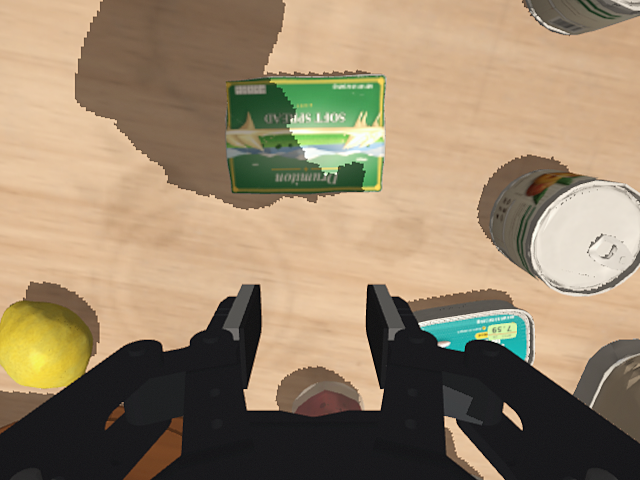

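The wrist view shows the butter at (305,133), nearly square to the gripper. The far tin's top is at (600,235) and the fingers are at (240,330) and (385,330). Next I'll get the butter's pose from this view.

```bash
cat >> h.py <<'E'
U=np.array([-0.177,0.984]); N=np.array([0.984,0.177]); MID=np.array([511.2,-23.9])
def butter(d,roi=None,lo=.033,hi=.042):
    P=cloud(d); z=P[...,2]
    m=((z>lo)&(z<hi)&(d["z_map"]>0)).astype(np.uint8)
    g=cv2.cvtColor(d["color"],cv2.COLOR_BGR2HSV); 
    if roi: k=np.zeros_like(m);k[roi[1]:roi[3],roi[0]:roi[2]]=1;m*=k
    m=cv2.morphologyEx(m,cv2.MORPH_OPEN,np.ones((3,3)))
    n,l,s,c=cv2.connectedComponentsWithStats(m)
    for i in range(1,n):
        if s[i,4]<500: continue
        q=(P[l==i][:,:2]*1000).astype(np.float32); r=cv2.minAreaRect(q); o=np.array(r[0])-MID
        print(c[i].round(),s[i,4],"c",np.round(r[0],1),"size",np.round(r[1],1),"ang",round(r[2],1),"lat",(o@N).round(1),"along",(o@U).round(1))
E
python3 - <<'E'
from h import *
d=dict(np.load("w1.npz")); butter(d)
P=cloud(d);z=P[...,2];m=(z>.053)&(z<.062);m[:,:480]=0;m[300:]=0;m[:140]=0
q=P[m];print(z[m].mean(),cv2.minAreaRect((q[:,:2]*1000).astype(np.float32)),cv2.minEnclosingCircle((q[:,:2]*1000).astype(np.float32)))
E
```

```text
[306. 134.] 18331 c [ 564.9 -192.7] size [ 72.  101.1] ang 11.8 lat 22.9 along -175.6
[529. 212.] 737 c [589.3 -35.8] size [21.6 66.9] ang 81.2 lat 74.7 along -25.5
[ 50. 337.] 1475 c [ 740.5 -351.6] size [70.1 32.8] ang 44.3 lat 167.6 along -363.1
[618. 388.] 639 c [706.   72.1] size [ 9.6 48.6] ang 76.7 lat 208.7 along 60.0
0.05517727157308574 ((594.5573120117188, -11.378715515136719), (74.96087646484375, 69.18389129638672), 22.799606323242188) ((593.3118896484375, -8.3184814453125), 38.462825775146484)
```

Emit:
{"api": "apply_moves", "payload": {
  "rows": [
    {"xyz": [0,-4,40],"turn": [0,0,0],"grip": 0.5},
    {"xyz": [0,-4,75],"turn": [0,0,0],"grip": 0.5},
    {"xyz": [0,-4,105],"turn": [0,0,0],"grip": 0.5},
    {"xyz": [0,-4,122],"turn": [0,0,0],"grip": 0.5},
    {"xyz": [0,-4,128],"turn": [0,0,0],"grip": 0.5},
    {"xyz": [0,-4,128],"turn": [0,0,0],"grip": 0.5},
    {"xyz": [5,-4,128],"turn": [0,0,0],"grip": 0.5},
    {"xyz": [9,-4,128],"turn": [0,0,0],"grip": 0.5},
    {"xyz": [12,-4,128],"turn": [0,0,0],"grip": 0.5},
    {"xyz": [15,-4,128],"turn": [0,0,0],"grip": 0.5}
  ]
}}

```text
clock: 2.98
tcp_pos: [0.6131, -0.1855, 0.0114]
orientation: [0.001, -0.089, 0.996, -0.001]
wrist_force: [0.5, -0.1, -0.3]
finger_gap: 0.0424
grip_force: 0.0
```

Emit:
{"api": "apply_moves", "payload": {
  "rows": [
    {"xyz": [2,0,0],"turn": [0,0,0],"grip": 0.5},
    {"xyz": [4,0,0],"turn": [0,0,0],"grip": 0.5},
    {"xyz": [6,0,0],"turn": [0,0,0],"grip": 0.5},
    {"xyz": [8,0,0],"turn": [0,0,0],"grip": 0.5},
    {"xyz": [10,0,0],"turn": [0,0,0],"grip": 0.5},
    {"xyz": [12,0,0],"turn": [0,0,0],"grip": 0.5},
    {"xyz": [14,0,0],"turn": [0,0,0],"grip": 0.5},
    {"xyz": [16,0,0],"turn": [0,0,0],"grip": 0.5},
    {"xyz": [18,0,0],"turn": [0,0,0],"grip": 0.5}
  ]
}}

```text
clock: 3.73
tcp_pos: [0.5946, -0.1882, 0.0095]
orientation: [-0.0, -0.089, 0.996, 0.0]
wrist_force: [2.2, 0.5, 2.0]
finger_gap: 0.0423
grip_force: 1.2
```

```bash
python3 - <<'E'
from h import *
d,s=look("wrist","w2"); print(s["tcp_pos"],s["wrist_force"]); butter(d)
d,s=look("top","t2"); butter(d,(360,230,470,300),.025)
E
```

```text
[ 0.59413343 -0.18825053  0.00948397] [ 1.87720034 -0.02893195  0.27548167]
[318. 190.] 71054 c [ 557.6 -193.3] size [ 93.  101.4] ang 11.6 lat 15.6 along -174.9
```

View pics/w2.png

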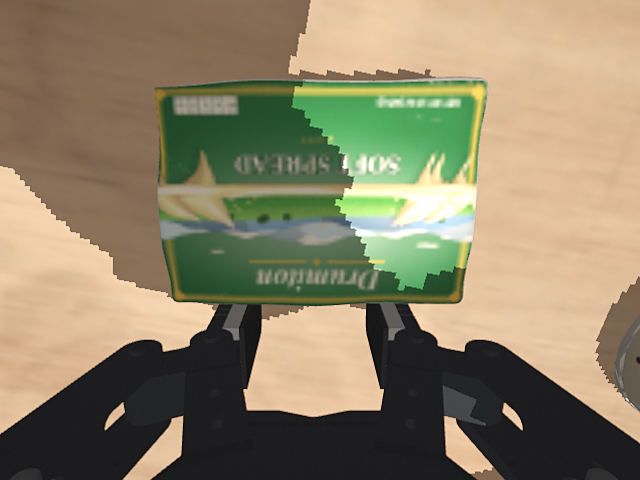

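The butter's centre is at (320,190), touched by both fingers, and it has moved about 18 mm. I'll push 3 mm more, then back off, lift, turn 90° and look again.

Emit:
{"api": "apply_moves", "payload": {
  "rows": [
    {"xyz": [2,0,0],"turn": [0,0,0],"grip": 0.5},
    {"xyz": [3,0,0],"turn": [0,0,0],"grip": 0.5},
    {"xyz": [3,0,0],"turn": [0,0,0],"grip": 0.5},
    {"xyz": [-5,0,0],"turn": [0,0,0],"grip": 0.5},
    {"xyz": [-20,0,0],"turn": [0,0,0],"grip": 0.5},
    {"xyz": [-20,0,-35],"turn": [0,0,0],"grip": 0.5},
    {"xyz": [-20,0,-70],"turn": [0,0,0],"grip": 0.5},
    {"xyz": [-20,0,-110],"turn": [0,0,0],"grip": 0.5},
    {"xyz": [20,-40,-110],"turn": [0,0,0.12],"grip": 0.5},
    {"xyz": [52,-75,-110],"turn": [0,0,0.24],"grip": 0.5},
    {"xyz": [52,-95,-110],"turn": [0,0,0.36],"grip": 0.5},
    {"xyz": [52,-95,-110],"turn": [0,0,0.48],"grip": 0.5}
  ]
}}

```text
clock: 4.83
tcp_pos: [0.5588, -0.297, 0.1199]
orientation: [0.0, 0.156, 0.988, -0.002]
wrist_force: [0.8, 0.8, -0.4]
finger_gap: 0.0427
grip_force: 0.0
```

Emit:
{"api": "apply_moves", "payload": {
  "rows": [
    {"xyz": [0,0,0],"turn": [0,0,1.09],"grip": 0.4},
    {"xyz": [0,0,0],"turn": [0,0,1.09],"grip": 0.4},
    {"xyz": [0,0,0],"turn": [0,0,1.09],"grip": 0.4},
    {"xyz": [0,0,0],"turn": [0,0,1.09],"grip": 0.4},
    {"xyz": [0,0,0],"turn": [0,0,1.09],"grip": 0.4},
    {"xyz": [0,0,0],"turn": [0,0,1.09],"grip": 0.4},
    {"xyz": [0,0,0],"turn": [0,0,1.09],"grip": 0.4},
    {"xyz": [0,0,0],"turn": [0,0,1.09],"grip": 0.4},
    {"xyz": [0,0,0],"turn": [0,0,1.09],"grip": 0.4},
    {"xyz": [0,0,0],"turn": [0,0,1.09],"grip": 0.4},
    {"xyz": [0,0,0],"turn": [0,0,1.09],"grip": 0.4}
  ]
}}

```text
clock: 5.75
tcp_pos: [0.5604, -0.2908, 0.1193]
orientation: [-0.001, 0.64, 0.768, -0.0]
wrist_force: [-0.2, 0.4, 0.5]
finger_gap: 0.0343
grip_force: 0.0
```

```bash
python3 - <<'E'
from h import *
d,s=look("wrist","w3"); print(s["tcp_pos"],s["orientation"],s["finger_gap"]); butter(d)
p=s["tcp_pos"][:2]*1000-MID; print("tcp lat",p@N,"along",p@U)
P=cloud(d);z=P[...,2]; m=((z>.053)&(z<.062)).astype(np.uint8)
n,l,st,c=cv2.connectedComponentsWithStats(m)
for i in range(1,n):
    if st[i,4]>500: print(st[i],cv2.minEnclosingCircle((P[l==i][:,:2]*1000).astype(np.float32)))
E
```

```text
[ 0.56046794 -0.29078948  0.11935732] [-3.81986683e-04  6.40055483e-01  7.68328595e-01 -5.32477497e-05] 0.034193224091442126
[316.  81.] 21018 c [ 545.9 -201.6] size [72.3 88.3] ang 10.7 lat 2.7 along -181.0
[106. 237.] 17180 c [ 432.  -312.8] size [101.3  72.3] ang 23.9 lat -129.1 along -270.3
[564. 357.] 1044 c [ 748.4 -338.8] size [60.1 16.9] ang 14.7 lat 177.7 along -351.8
tcp lat 1.240217946930258 along -271.3396700517261
[565 383  37  26 535] ((750.8937377929688, -356.3235168457031), 12.431057929992676)
```

View pics/w3.png

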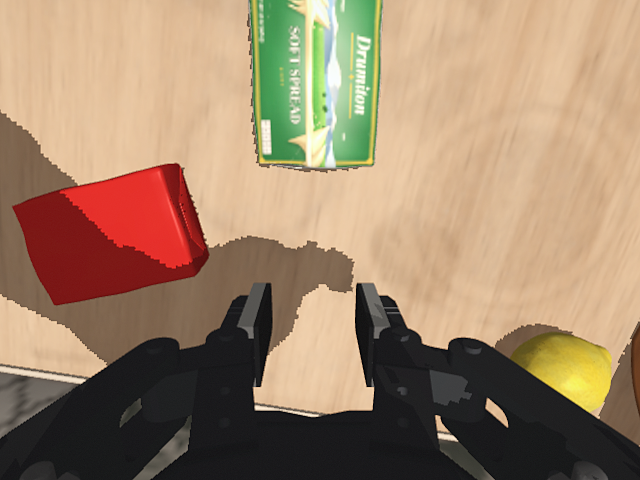

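The butter's near face is at rows 160-168, columns 258-375, square to the gripper and centred on it. The red block at (110,235) is clear of the path. I'll check lateral alignment against the tins in the top view, then descend behind the butter.

```bash
python3 - <<'E'
from h import *
d,s=look("top","t3"); butter(d,(360,230,470,310),.025)
hsv=cv2.cvtColor(d["color"],cv2.COLOR_BGR2HSV)
m=((hsv[...,1]>110)&(hsv[...,0]>30)&(hsv[...,0]<80)).astype(np.uint8);m[:230]=0;m[310:]=0;m[:,:350]=0;m[:,440:]=0
m=cv2.morphologyEx(m,cv2.MORPH_CLOSE,np.ones((9,9)))
v,u=np.nonzero(m);q=ray(d,np.c_[u,v],.037)[:,:2]*1000
r=cv2.minAreaRect(q.astype(np.float32));o=np.array(r[0])-MID;print(r,o@N,o@U)
E
```

```text
[407. 274.] 928 c [ 542.7 -195.3] size [ 72.1 100.7] ang 9.8 lat 0.7 along -174.2
((542.0529174804688, -195.93299865722656), (67.0609130859375, 95.1598892211914), 10.378905296325684) -0.09056996154783903 -174.7414370727539
```

Emit:
{"api": "apply_moves", "payload": {
  "rows": [
    {"xyz": [0,0,40],"turn": [0,0,0],"grip": 0.4},
    {"xyz": [0,0,75],"turn": [0,0,0],"grip": 0.4},
    {"xyz": [0,0,100],"turn": [0,0,0],"grip": 0.4},
    {"xyz": [0,0,109],"turn": [0,0,0],"grip": 0.4},
    {"xyz": [0,0,109],"turn": [0,0,0],"grip": 0.4},
    {"xyz": [10,0,109],"turn": [0,0,0],"grip": 0.4},
    {"xyz": [20,0,109],"turn": [0,0,0],"grip": 0.4},
    {"xyz": [26,0,109],"turn": [0,0,0],"grip": 0.4},
    {"xyz": [28,0,109],"turn": [0,0,0],"grip": 0.4}
  ]
}}

```text
clock: 6.6
tcp_pos: [0.5561, -0.2622, 0.0125]
orientation: [0.001, 0.64, 0.768, 0.0]
wrist_force: [-0.0, 0.2, -0.3]
finger_gap: 0.0341
grip_force: 0.0
```

Emit:
{"api": "apply_moves", "payload": {
  "rows": [
    {"xyz": [3,0,0],"turn": [0,0,0],"grip": 0.4},
    {"xyz": [6,0,0],"turn": [0,0,0],"grip": 0.4},
    {"xyz": [10,0,0],"turn": [0,0,0],"grip": 0.4},
    {"xyz": [15,0,0],"turn": [0,0,0],"grip": 0.4},
    {"xyz": [20,0,0],"turn": [0,0,0],"grip": 0.4},
    {"xyz": [25,0,0],"turn": [0,0,0],"grip": 0.4},
    {"xyz": [30,0,0],"turn": [0,0,0],"grip": 0.4},
    {"xyz": [35,0,0],"turn": [0,0,0],"grip": 0.4},
    {"xyz": [40,0,0],"turn": [0,0,0],"grip": 0.4},
    {"xyz": [45,0,0],"turn": [0,0,0],"grip": 0.4},
    {"xyz": [50,0,0],"turn": [0,0,0],"grip": 0.4},
    {"xyz": [54,0,0],"turn": [0,0,0],"grip": 0.4}
  ]
}}

```text
clock: 7.6
tcp_pos: [0.5457, -0.2096, 0.0106]
orientation: [-0.0, 0.641, 0.768, 0.0]
wrist_force: [0.4, -2.4, 2.0]
finger_gap: 0.0338
grip_force: 1.1
```

```bash
cat >> h.py <<'E'
def top(tag):
    d,s=look("top",tag); p=s["tcp_pos"][:2]*1000-MID; q=s["orientation"]
    print("tcp lat",(p@N).round(1),"along",(p@U).round(1),"z",s["tcp_pos"][2].round(4),"yaw",np.degrees(2*np.arctan2(q[2],q[1])).round(2),s["wrist_force"].round(1),s["clock"])
    hsv=cv2.cvtColor(d["color"],cv2.COLOR_BGR2HSV)
    m=((hsv[...,1]>110)&(hsv[...,0]>30)&(hsv[...,0]<80)).astype(np.uint8);m[:230]=0;m[320:]=0;m[:,:282]=0;m[:,440:]=0
    m=cv2.morphologyEx(m,cv2.MORPH_CLOSE,np.ones((9,9)))
    n,l,st,c=cv2.connectedComponentsWithStats(m)
    for i in range(1,n):
        if st[i,4]<100: continue
        v,u=np.nonzero(l==i);k=ray(d,np.c_[u,v],.037)[:,:2]*1000
        r=cv2.minAreaRect(k.astype(np.float32));o=np.array(r[0])-MID
        print("colour",np.round(r[1],1),"ang",round(r[2],1),"lat",(o@N).round(1),"along",(o@U).round(1))
    butter(d,(282,230,470,310),.025,.045)
E
python3 - <<'E'
from h import *
top("t4"); d,s=look("wrist","w4"); butter(d)
E
```

```text
tcp lat 0.9 along -187.9 z 0.0105 yaw 100.3 [ 0.4 -0.3 -0.6] 7.65
colour [66.9 95.7] ang 10.2 lat -0.9 along -126.9
[389. 277.] 936 c [ 533.1 -147.6] size [72.1 99.6] ang 10.9 lat -0.4 along -125.6
[316. 144.] 69797 c [ 537.5 -159.7] size [ 72.5 109.6] ang 10.8 lat 1.9 along -138.2
```

View pics/w4.png

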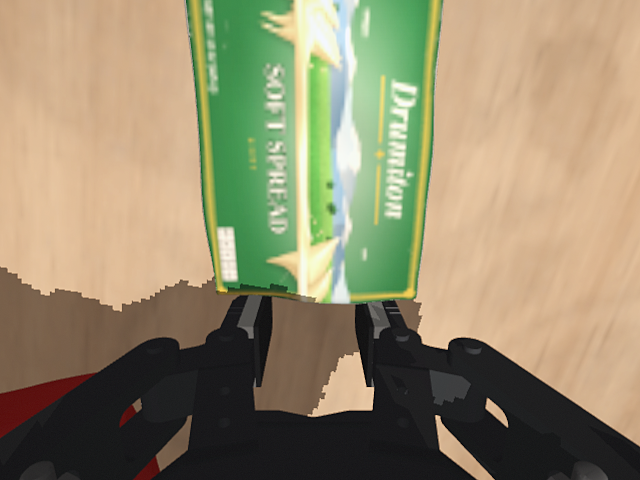

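The butter is square on the fingers, with its rear edge at row 295, columns 215-415. It sits within 1 mm of the gap line, so I'll keep pushing.

Emit:
{"api": "apply_moves", "payload": {
  "rows": [
    {"xyz": [5,0,0],"turn": [0,0,0],"grip": 0.4},
    {"xyz": [10,0,0],"turn": [0,0,0],"grip": 0.4},
    {"xyz": [15,0,0],"turn": [0,0,0],"grip": 0.4},
    {"xyz": [20,0,0],"turn": [0,0,0],"grip": 0.4},
    {"xyz": [25,0,0],"turn": [0,0,0],"grip": 0.4},
    {"xyz": [30,0,0],"turn": [0,0,0],"grip": 0.4},
    {"xyz": [35,0,0],"turn": [0,0,0],"grip": 0.4},
    {"xyz": [40,0,0],"turn": [0,0,0],"grip": 0.4},
    {"xyz": [45,0,0],"turn": [0,0,0],"grip": 0.4},
    {"xyz": [50,0,0],"turn": [0,0,0],"grip": 0.4},
    {"xyz": [53,0,0],"turn": [0,0,0],"grip": 0.4}
  ]
}}

```text
clock: 8.62
tcp_pos: [0.5363, -0.1574, 0.0107]
orientation: [-0.0, 0.641, 0.768, 0.0]
wrist_force: [0.4, -1.8, -0.5]
finger_gap: 0.0343
grip_force: 0.6
```

```bash
python3 - <<'E'
from h import *
top("t5"); d,s=look("wrist","w5"); butter(d)
d=dict(np.load("t5.npz")); cv2.imwrite("pics/crop5.png",cv2.resize(d["color"][225:345,270:450],None,fx=4,fy=4,interpolation=cv2.INTER_CUBIC))
E
```

```text
tcp lat 1.0 along -135.3 z 0.0107 yaw 100.3 [ 0.3  0.4 -0.2] 8.6667
colour [67.1 95.3] ang 10.2 lat -0.7 along -73.5
[368. 280.] 875 c [523.3 -94. ] size [72.5 97.4] ang 10.3 lat -0.5 along -71.1
[51. 13.] 1059 c [446.9 -71.5] size [27.3  3.5] ang 22.1 lat -71.7 along -35.5
[316. 143.] 69191 c [526.6 -99.3] size [72.6 91.7] ang 10.4 lat 1.8 along -76.9
[583.  14.] 1142 c [593.3 -45.1] size [ 3.7 30.3] ang 89.9 lat 77.0 along -35.4
```

View pics/crop5.png

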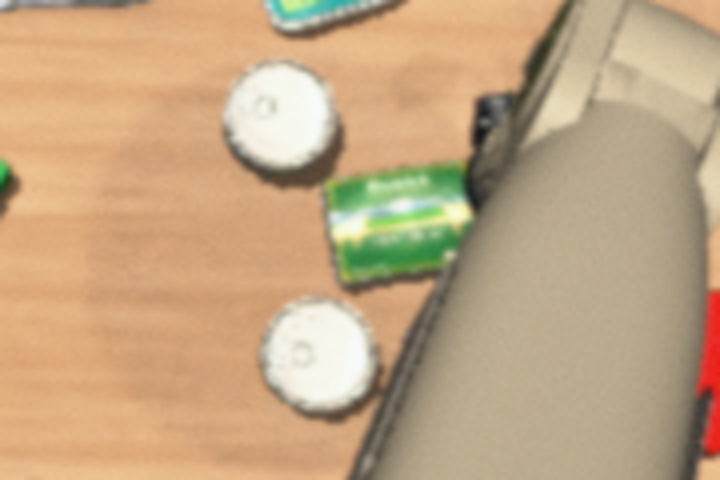

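The butter is at (400,220) in the crop, lined up midway between the tins at (282,115) and (318,355), so I'll push on through.

Emit:
{"api": "apply_moves", "payload": {
  "rows": [
    {"xyz": [5,0,0],"turn": [0,0,0],"grip": 0.4},
    {"xyz": [10,0,0],"turn": [0,0,0],"grip": 0.4},
    {"xyz": [15,0,0],"turn": [0,0,0],"grip": 0.4},
    {"xyz": [20,0,0],"turn": [0,0,0],"grip": 0.4},
    {"xyz": [25,0,0],"turn": [0,0,0],"grip": 0.4},
    {"xyz": [30,0,0],"turn": [0,0,0],"grip": 0.4},
    {"xyz": [35,0,0],"turn": [0,0,0],"grip": 0.4},
    {"xyz": [40,0,0],"turn": [0,0,0],"grip": 0.4},
    {"xyz": [45,0,0],"turn": [0,0,0],"grip": 0.4},
    {"xyz": [50,0,0],"turn": [0,0,0],"grip": 0.4},
    {"xyz": [55,0,0],"turn": [0,0,0],"grip": 0.4}
  ]
}}

```text
clock: 9.63
tcp_pos: [0.5267, -0.1036, 0.0108]
orientation: [0.0, 0.641, 0.767, 0.0]
wrist_force: [0.1, -2.2, 1.8]
finger_gap: 0.034
grip_force: 1.2
```

```bash
python3 - <<'E'
from h import *
top("t6"); d,s=look("wrist","w6"); butter(d,(100,0,540,310))
E
```

```text
tcp lat 0.9 along -80.1 z 0.0107 yaw 100.3 [ 0.3 -0.9  1.1] 9.6833
colour [68.  89.4] ang 10.7 lat -0.5 along -15.9
[347. 282.] 786 c [513.  -37.4] size [73.  90.6] ang 10.0 lat -0.6 along -13.6
[153. 101.] 1907 c [464.8 -37. ] size [13.8 56.7] ang 0.9 lat -48.0 along -4.7
[316. 144.] 69360 c [516.9 -46.1] size [72.7 93.9] ang 10.3 lat 1.7 along -22.9
[483. 102.] 2103 c [565.  -19.8] size [14.6 58.4] ang 20.8 lat 53.6 along -5.5
```

Before the fingers go between the tins, I'll check the gripper's width at heights below the tin tops.

```bash
python3 - <<'E'
from h import *
d=dict(np.load("w1.npz")); P=cloud(d).reshape(-1,3)   # free pose, same kind of fingers, gap 42
t=np.array([.6261,-.1770,.1380]); q=P-t
y=q[:,:2]@U; x=-(q[:,:2]@N); h=q[:,2]
ok=(d["z_map"].ravel()>0)&(h>-.005)&(abs(y)<.1)&(abs(x)<.06)
for a in np.arange(-.005,.14,.01):
    k=ok&(h>=a)&(h<a+.01)
    if k.any(): print(round(a*1e3),k.sum(),"y",(y[k].min()*1e3).round(),(y[k].max()*1e3).round(),"x",(x[k].min()*1e3).round(),(x[k].max()*1e3).round())
E
```

```text
-5 117 y -21.0 28.0 x -11.0 11.0
5 998 y -34.0 35.0 x -11.0 12.0
15 1380 y -35.0 36.0 x -11.0 12.0
25 1561 y -34.0 36.0 x -11.0 12.0
35 2043 y -43.0 42.0 x -12.0 14.0
45 5356 y -54.0 55.0 x -13.0 14.0
55 11727 y -58.0 58.0 x -13.0 17.0
65 11540 y -61.0 61.0 x -13.0 18.0
75 18880 y -62.0 63.0 x -6.0 18.0
85 11730 y -58.0 61.0 x 5.0 21.0
95 2386 y -21.0 21.0 x 18.0 21.0
```

At 45 mm above the tips the knuckles are about ±54 mm wide, which would catch the tins (half gap 43 mm). So I'll back off, narrow the fingers to a 0.15 opening and raise 10 mm before going on.

Emit:
{"api": "apply_moves", "payload": {
  "rows": [
    {"xyz": [-6,0,0],"turn": [0,0,0],"grip": 0.4},
    {"xyz": [-8,0,-10],"turn": [0,0,0],"grip": 0.15},
    {"xyz": [-8,0,-10],"turn": [0,0,0],"grip": 0.15},
    {"xyz": [-8,0,-10],"turn": [0,0,0],"grip": 0.15},
    {"xyz": [-8,0,-10],"turn": [0,0,0],"grip": 0.15},
    {"xyz": [-8,0,-10],"turn": [0,0,0],"grip": 0.15}
  ]
}}

```text
clock: 10.23
tcp_pos: [0.5279, -0.1119, 0.0206]
orientation: [-0.0, 0.641, 0.767, 0.0]
wrist_force: [0.6, -0.1, -1.0]
finger_gap: 0.0128
grip_force: 0.0
```

```bash
python3 - <<'E'
from h import *
d,s=look("wrist","w7"); P=cloud(d).reshape(-1,3); print(s["tcp_pos"],s["finger_gap"])
q=P-s["tcp_pos"]; y=q[:,:2]@N; x=q[:,:2]@U; h=q[:,2]
ok=(d["z_map"].ravel()>0)&(abs(y)<.1)&(abs(x)<.03)
for a in np.arange(-.005,.08,.01):
    k=ok&(h>=a)&(h<a+.01)
    if k.any(): print(round(a*1e3),k.sum(),"y",(y[k].min()*1e3).round(),(y[k].max()*1e3).round(),"x",(x[k].min()*1e3).round(),(x[k].max()*1e3).round())
E
```

```text
[ 0.52788089 -0.11183098  0.02053752] 0.012814796791662355
-5 127 y -13.0 13.0 x -10.0 12.0
5 2114 y -33.0 36.0 x -10.0 30.0
15 2989 y -32.0 35.0 x -11.0 30.0
25 1058 y -20.0 20.0 x -11.0 12.0
35 2125 y -35.0 36.0 x -11.0 15.0
45 6220 y -43.0 43.0 x -12.0 15.0
55 10163 y -48.0 49.0 x -12.0 17.0
65 13155 y -55.0 56.0 x -11.0 19.0
75 18289 y -60.0 62.0 x -6.0 19.0
```

View pics/w7.png

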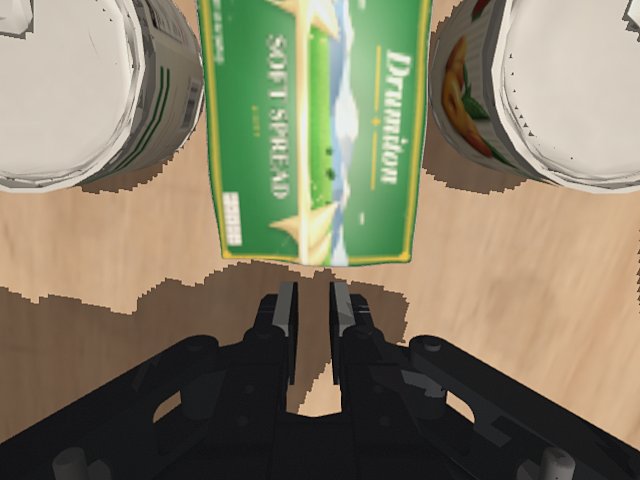

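The narrowed fingers (280-360, 330) sit centred behind the butter. The tins at (70,100) and (560,100) have about equal clearance on both sides. At tin-top height the gripper is now at most ±36 mm wide against ±43 mm, so I'll continue.

Emit:
{"api": "apply_moves", "payload": {
  "rows": [
    {"xyz": [4,0,-2],"turn": [0,0,0],"grip": 0.15},
    {"xyz": [8,0,-2],"turn": [0,0,0],"grip": 0.15},
    {"xyz": [12,0,-2],"turn": [0,0,0],"grip": 0.15},
    {"xyz": [17,0,-2],"turn": [0,0,0],"grip": 0.15},
    {"xyz": [22,0,-2],"turn": [0,0,0],"grip": 0.15},
    {"xyz": [27,0,-2],"turn": [0,0,0],"grip": 0.15},
    {"xyz": [32,0,-2],"turn": [0,0,0],"grip": 0.15},
    {"xyz": [37,0,-2],"turn": [0,0,0],"grip": 0.15},
    {"xyz": [42,0,-2],"turn": [0,0,0],"grip": 0.15},
    {"xyz": [47,0,-2],"turn": [0,0,0],"grip": 0.15},
    {"xyz": [52,0,-2],"turn": [0,0,0],"grip": 0.15},
    {"xyz": [56,0,-2],"turn": [0,0,0],"grip": 0.15}
  ]
}}

```text
clock: 11.28
tcp_pos: [0.5181, -0.0562, 0.0228]
orientation: [0.0, 0.641, 0.768, 0.0]
wrist_force: [0.7, -1.8, 0.5]
finger_gap: 0.0128
grip_force: 1.0
```

```bash
python3 - <<'E'
from h import *
top("t8"); d,s=look("wrist","w8"); butter(d,(100,0,540,310))
E
```

```text
tcp lat 0.9 along -32.3 z 0.0227 yaw 100.3 [-0.2 -0.2  1. ] 11.3333
colour [ 48.5 102.4] ang 65.0 lat 0.2 along 33.8
[328. 285.] 686 c [504.4  12. ] size [71.9 86.4] ang 11.6 lat -0.3 along 36.5
[315. 137.] 60390 c [508.3   2.3] size [72.6 97.8] ang 10.5 lat 1.8 along 26.3
[165. 193.] 1525 c [459.  -21.1] size [15.6 59.6] ang 32.5 lat -50.8 along 12.0
[469. 196.] 1656 c [564.6  -3. ] size [62.2 17.3] ang 78.6 lat 56.2 along 11.1
```

Emit:
{"api": "apply_moves", "payload": {
  "rows": [
    {"xyz": [5,0,0],"turn": [0,0,0],"grip": 0.15},
    {"xyz": [10,0,0],"turn": [0,0,0],"grip": 0.15},
    {"xyz": [15,0,0],"turn": [0,0,0],"grip": 0.15},
    {"xyz": [20,0,0],"turn": [0,0,0],"grip": 0.15},
    {"xyz": [25,0,0],"turn": [0,0,0],"grip": 0.15},
    {"xyz": [30,0,0],"turn": [0,0,0],"grip": 0.15},
    {"xyz": [35,0,0],"turn": [0,0,0],"grip": 0.15},
    {"xyz": [40,0,0],"turn": [0,0,0],"grip": 0.15},
    {"xyz": [45,0,0],"turn": [0,0,0],"grip": 0.15},
    {"xyz": [50,0,0],"turn": [0,0,0],"grip": 0.15},
    {"xyz": [55,0,0],"turn": [0,0,0],"grip": 0.15}
  ]
}}

```text
clock: 12.3
tcp_pos: [0.5081, -0.0021, 0.0226]
orientation: [-0.0, 0.641, 0.767, 0.0]
wrist_force: [-0.3, -1.6, -1.1]
finger_gap: 0.0127
grip_force: 0.6
```

Emit:
{"api": "apply_moves", "payload": {
  "rows": [
    {"xyz": [5,0,0],"turn": [0,0,0],"grip": 0.15},
    {"xyz": [10,0,0],"turn": [0,0,0],"grip": 0.15},
    {"xyz": [14,0,0],"turn": [0,0,0],"grip": 0.15},
    {"xyz": [18,0,0],"turn": [0,0,0],"grip": 0.15},
    {"xyz": [21,0,0],"turn": [0,0,0],"grip": 0.15},
    {"xyz": [23,0,0],"turn": [0,0,0],"grip": 0.15},
    {"xyz": [23,0,0],"turn": [0,0,0],"grip": 0.15},
    {"xyz": [15,0,0],"turn": [0,0,0],"grip": 0.15},
    {"xyz": [5,0,0],"turn": [0,0,0],"grip": 0.15},
    {"xyz": [5,0,0],"turn": [0,0,0],"grip": 0.15}
  ]
}}

```text
clock: 13.13
tcp_pos: [0.5084, 0.0004, 0.0229]
orientation: [0.001, 0.642, 0.767, 0.0]
wrist_force: [-0.4, -0.1, 0.4]
finger_gap: 0.0125
grip_force: 0.0
```

```bash
python3 - <<'E'
from h import *
top("t9"); d,s=look("wrist","w9"); butter(d,(100,0,540,310))
d=dict(np.load("t9.npz")); butter(d,(265,230,335,310),.025,.045)
E
```

```text
tcp lat 1.3 along 25.1 z 0.0228 yaw 100.14 [-1.   0.1 -0.2] 13.1833
colour [52.3 96. ] ang 66.9 lat -0.5 along 113.1
[300. 289.] 714 c [490.2  89.1] size [72.5 86.1] ang 10.4 lat -0.7 along 114.9
[314. 113.] 50056 c [496.1  70.1] size [72.3 75.1] ang 10.1 lat 1.8 along 95.1
[504. 297.] 829 c [576.2  23.2] size [28.5  4. ] ang 28.8 lat 72.3 along 34.8
[131. 298.] 764 c [440.3  -1.3] size [ 2.9 25.3] ang 79.0 lat -65.8 along 34.7
[300. 289.] 714 c [490.2  89.1] size [72.5 86.1] ang 10.4 lat -0.7 along 114.9
```

The butter is clear of the tins by about 20 mm, in line and straight. I'll lift away.

Emit:
{"api": "apply_moves", "payload": {
  "rows": [
    {"xyz": [0,0,-15],"turn": [0,0,0],"grip": 0.15},
    {"xyz": [0,0,-40],"turn": [0,0,0],"grip": 0.15},
    {"xyz": [0,0,-75],"turn": [0,0,0],"grip": 0.15},
    {"xyz": [0,0,-110],"turn": [0,0,0],"grip": 0.15},
    {"xyz": [-30,0,-140],"turn": [0,0,0],"grip": 0.15},
    {"xyz": [-65,0,-160],"turn": [0,0,0],"grip": 0.15},
    {"xyz": [-100,0,-160],"turn": [0,0,0],"grip": 0.15},
    {"xyz": [-120,0,-160],"turn": [0,0,0],"grip": 0.15},
    {"xyz": [-120,0,-160],"turn": [0,0,0],"grip": 0.15},
    {"xyz": [-120,0,-160],"turn": [0,0,0],"grip": 0.15}
  ]
}}

```text
clock: 14.07
tcp_pos: [0.5285, -0.1167, 0.1824]
orientation: [-0.0, 0.642, 0.767, 0.0]
wrist_force: [-0.2, -0.5, -0.3]
finger_gap: 0.0127
grip_force: 0.0
```

```bash
python3 - <<'E'
from h import *
top("t10"); d,s=look("wrist","w10"); butter(d)
E
```

```text
tcp lat 0.5 along -93.3 z 0.1822 yaw 100.19 [-0.4  0.5 -0.3] 14.1167
colour [67.5 93.2] ang 10.2 lat -1.1 along 105.9
[304. 290.] 963 c [491.7  81.8] size [ 72.2 101.9] ang 11.0 lat -0.5 along 107.5
[605. 277.] 544 c [ 773.6 -119.9] size [54.  18.1] ang 60.9 lat 241.2 along -140.9
[622. 395.] 896 c [ 829.1 -226.5] size [78.7  6. ] ang 89.5 lat 277.0 along -255.6
```

View pics/t10.png

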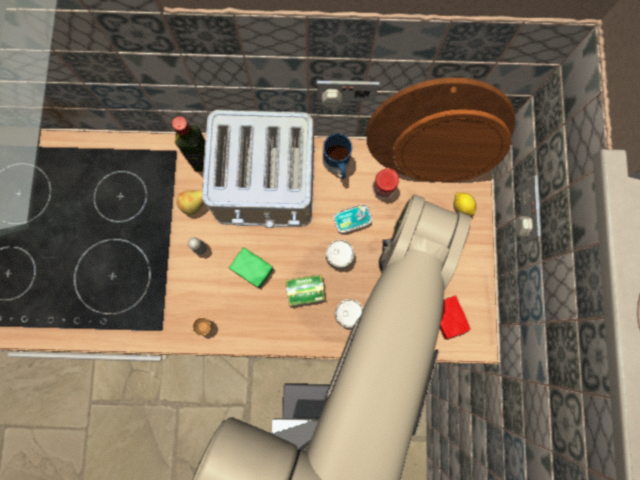

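The butter at (305,290) lies past the tins, in line with the gap and straight. Its rear edge is about 19 mm beyond them, and everything else is where it was.

```bash
python3 -c "
from workcell import ticket; print(ticket.hand_in())"
```

```text
the job is handed in; nothing more can be done
None
```

I pushed the butter through the gap between the tins and handed the job in: it lies straight, about 1 mm off the gap's centre line and about 19 mm past both tins, and nothing else in the pictures appears to have moved.

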